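# Enter the code on the medicine lock box and release its lid

## Robot

A 6-joint arm with a two-finger parallel gripper is mounted at the origin on the work surface. World frame = base frame: x ahead of the robot, y to its left, z up, the work surface at z = 0. Lengths are in m, angles in rad, forces in N, time in s.
With the tool pointing down it reaches from about 0.425 to 0.95 m from the base axis. Payload 3.5 kg.
Tool frame: the origin (TCP) lies midway between the tips of the shut fingers; the grasp point (between the pads) lies 19 mm behind it; z points along the fingers, y is the line along which they close (so a half turn about z gives the same grasp; the last joint's range is limited). The gripper opens to 85 mm and grips with 20 to 120 N. Pads are 22 mm wide; open, the fingers measure 114 mm over their backs; the gripper's body (76 mm by 85 mm) begins 54 mm behind the grasp point. The pads swing forward as they close: fully open they stand 13 mm farther back than shut.
Start: joints at [1.047, 0.286, 1.577, -0, 1.279, -0.15], TCP at [0.246, 0.628, 0.231] pointing down, gripper open.
Joint ranges: [-2.77, 2.77], [-0.9, 2.22], [0.21, 2.48], [-1.53, 4.67], [0.24, 2.81], [-2.84, 2.84]. Speed limits (rad/s): [2.79, 2.79, 3.14, 3.14, 3.14, 3.14].

## Interface

Orientations are given as a unit quaternion [x, y, z, w].
In Python, from plant import ctrl, cams, order gives the robot as it stands.
- The arm moves only by the tool move_arm, never from a script. Its argument "plan" is one flat list of numbers, 7 for each row, row after row: the shift along the world's x, y, z in mm, then the turn, a rotation vector about the world's x, y, z in degrees, then the finger opening in mm, from 0 to 85.4. A call has 1 to 12 rows; each row shifts and turns the commanded pose from where the row before left it; what a row does not reach is not made up. A row lasts 1/10 s, in which the tool goes at most 50 mm and 8.59 degrees, less where a joint would pass 70% of its speed; a pose out of reach is approached as far as the arm can. A call is refused whole if a number of a shift passes 50 or a number of a turn 8.59, either way. A call with a gripper value outside its range is refused whole. The fingers move at their own pace and stop on an object; "newtons" is the grip in N (left out, the last holds). Time passes only in rows, so rows that do not move let the fingers close. It gives the time, the measured TCP pose, the force, the opening and the grip force at its end, in the units of the state.
- ctrl.get_state(): the state, without advancing time (a new reading comes with each control period).
- cams.read_camera(name): name is "side" or "top"; returns a dict with "color" (400x640x3 uint8, red, green, blue), "fov_y" (degrees; the focal length in pixels is half the picture's height over the tangent of half this angle, whatever the lens; pixels are square), "cx", "cy" (the principal point, pixels), "k1" (the pictures are not rectified: a ray, as slopes to the right and down, at radius r is drawn at 1 + k1 r^2 times it, then the intrinsics apply), "origin" and "orientation" of the camera in the world. Camera axes: x right, y up, looking along -z (the intrinsics and any distortion apply to the point x, -y, -z); pixel columns grow to the right and rows downward; lengths in m; the calibration is good to about 2 mm. A picture is of the moment at which its call begins. There is no depth.
- order.sign_off(): hands the job in; it is judged then, once.
The state is a dict: "time": time; "qpos": joint angles; "dq": joint speeds; "joint_efforts": joint torques, N m; "eef_pos": TCP position; "tcp_rot": TCP orientation; "contact_force": force on the tool from outside, world axes, zero at the start; "wrist_torque": the same for the moment, N m; "opening": opening from 0.0 (shut) to 1.0 (fully open); "finger_force": force on a finger pad.
Only numpy, scipy, OpenCV 4.12 (cv2) and the standard library are available. Lean on these libraries where they do the work, as an engineer would, in place of code of your own. Each camera call takes 0.05 s, during which the arm holds its last target. There are 200 camera calls.

## Task

Open the medicine lock box on the vanity. Enter its code on the row of five round keys, counted from the left as you stand in front of the box on the robot's side: press the second, then the fifth, then the first key, one at a time, each right down and let up again; then press down the long release bar in front of the keys so that the lid springs open, and leave it standing fully open. Press no other key, and leave the vials, the jar and the flask around the box where they stand.

Things in the scene. Friction and masses are not known exactly. Their poses are not given: they have to be found in the camera images.
- lockbox: grey steel medicine lock box fixed to the counter: 280 (x) by 300 (y) by 100 mm high. Origin: centre of its underside; x from its front (robot side) to its back, y to its left, z up. The front 100 mm of its top is a flat dark control plate, 100 mm above the counter, with the key row and the release bar; behind it the lid lies flush. Left is as seen from its front, where the robot is (+y of the box)
- key1_top (a point): centre of the top face of the first (leftmost) key of the row, counted from the left. All alike: round aluminium push keys 22 mm in diameter, 38 mm apart along the box's y, at box x = -78 mm; top face 7 mm above the control plate when up
- key1 (a joint): how far the first (leftmost) key is pressed, m: 0 up, 0.005 fully down (5 mm straight down, spring return, about 2 N at first touch to 6 N at the bottom)
- key2_top (a point): centre of the top face of the second key of the row, counted from the left. All alike: round aluminium push keys 22 mm in diameter, 38 mm apart along the box's y, at box x = -78 mm; top face 7 mm above the control plate when up
- key2 (a joint): how far the second key is pressed, m: 0 up, 0.005 fully down (5 mm straight down, spring return, about 2 N at first touch to 6 N at the bottom)
- key3_top (a point): centre of the top face of the third (middle) key of the row, counted from the left. All alike: round aluminium push keys 22 mm in diameter, 38 mm apart along the box's y, at box x = -78 mm; top face 7 mm above the control plate when up
- key3 (a joint): how far the third (middle) key is pressed, m: 0 up, 0.005 fully down (5 mm straight down, spring return, about 2 N at first touch to 6 N at the bottom)
- key4_top (a point): centre of the top face of the fourth key of the row, counted from the left. All alike: round aluminium push keys 22 mm in diameter, 38 mm apart along the box's y, at box x = -78 mm; top face 7 mm above the control plate when up
- key4 (a joint): how far the fourth key is pressed, m: 0 up, 0.005 fully down (5 mm straight down, spring return, about 2 N at first touch to 6 N at the bottom)
- key5_top (a point): centre of the top face of the fifth (rightmost) key of the row, counted from the left. All alike: round aluminium push keys 22 mm in diameter, 38 mm apart along the box's y, at box x = -78 mm; top face 7 mm above the control plate when up
- key5 (a joint): how far the fifth (rightmost) key is pressed, m: 0 up, 0.005 fully down (5 mm straight down, spring return, about 2 N at first touch to 6 N at the bottom)
- release_top (a point): centre of the top face of the release bar: a flat aluminium bar 24 mm (box x) by 110 mm (box y), along the front edge of the control plate, 42 mm nearer the front than the key row (box x = -120 mm, y = 0); top face 9 mm above the plate when up
- release (a joint): how far the release bar is pressed, m: 0 up, 0.007 fully down (7 mm straight down, spring return, about 3 N at first to 8 N at the bottom, roughly 1 N more while the latch is loaded). It draws back the latch bolt; the lid is let go when the bar is 4 to 5 mm down, and springs up by itself
- lid (a joint): opening angle of the lid, rad: 0 shut and latched, 1.25 fully open. The lid (180 by 300 mm) is hinged along the back of the box, so its front edge rises and swings away from the robot; a weak damped spring lifts it in about 2 s
- lid_edge (a point): middle of the lid's front edge, on its top face (when shut 39 mm in front of the box's centre, 100 mm above the counter)
- vial: loose narrow pill vial with white cap, standing, 43 mm in diameter at the cap, 82 mm high; origin: centre of its underside. To be left alone
- wide_vial: loose wide pill vial with white cap, standing, 55 mm in diameter at the cap, 92 mm high; origin: centre of its underside. To be left alone
- jar: loose cream jar with black lid, standing, 64 mm in diameter, 48 mm high; origin: centre of its underside. To be left alone
- flask: loose steel drinking flask with black stopper, standing, 68 mm in diameter, 220 mm high; origin: centre of its underside. To be left alone

How it is judged:
On the way, in this order (a step that is already met when the one before it is completed fails the run):
1. the second key from the left is pressed down (at least 4 of its 5 mm), the lid still shut (value of joint key2 above 0.004 m and value of joint lid below 0.05 rad and value of joint release below 0.0015 m), for 0.05 s.
2. the second key is up again and the fifth is pressed down (at least 4 mm), the lid still shut (value of joint key5 above 0.004 m and value of joint each of key1, key2 below 0.0015 m and value of joint lid below 0.05 rad), for 0.05 s.
3. the fifth key is up again and the first is pressed down (at least 4 mm), the lid still shut (value of joint key1 above 0.004 m and value of joint each of key2, key5 below 0.0015 m and value of joint lid below 0.05 rad), for 0.05 s.
4. all keys are up and the release bar is pressed down (at least half of its 7 mm) (value of joint release above 0.0035 m and value of joint each of key1, key2, key3, key4, key5 below 0.0015 m), for 0.05 s.
5. the lid has sprung open (value of joint lid above 1.1 rad), for 0.05 s.
At the end, for the whole second after the job is handed in: The lid stands open (above 1.1 of its 1.25 rad), the release bar and all five keys are up again (within 1.5 mm), and the two vials, the jar and the flask stand upright within 20 mm of where they were (value of joint lid above 1.1 rad and value of joint each of release, key1, key2, key3, key4, key5 below 0.0015 m and distance of each of vial, wide_vial, jar, flask from where it was at the start of the episode below 0.02 m and angle between each of vial, wide_vial, jar, flask's own z axis and vertical below 0.2 rad); the robot touches nothing.
It fails at once if the third or the fourth key is pressed (by more than half) (value of joint any of key3, key4 above 0.0025 m).
It fails at once if two keys are pressed at once (both by more than half) (value of joint each of key1, key2 above 0.0025 m or value of joint each of key1, key5 above 0.0025 m or value of joint each of key2, key5 above 0.0025 m).
It fails at once if the release bar is pressed together with a key (value of joint release above 0.004 m and value of joint any of key1, key2, key5 above 0.0025 m).
It fails at once if a vial, the jar or the flask is shifted by more than 20 mm, lifted or tipped over (distance of any of vial, wide_vial, jar, flask from where it was at the start of the episode above 0.02 m or angle between any of vial, wide_vial, jar, flask's own z axis and vertical above 0.5 rad).
It also fails if it takes over 54 s, if anything falls off the work surface, if the arm or the gripper's body presses on something with over 40 N, if the wrist force passes 120 N, or if a joint passes its speed limit or range.

## Working session

There is one attempt and no reset: what is moved stays moved. The work goes in short steps, Python scripts to look and compute and a tool call to move; the robot and the scene stay as the last step left them, time stands still between calls to the robot, and variables do not carry over. Pictures are saved under pics/ and viewed, at most 10 in all, crops included, and the job is handed in when it is done.

Besides the shell and the picture viewer there is one more tool, called in YAML: its name, and indented under it one key for each argument. move_arm: Moves the arm, as the interface text tells. Its arguments: {"type":"object","properties":{"plan":{"type":"array","items":{"type":"number"}},"newtons":{"type":"number"}},"required":["plan"]}

```bash
mkdir -p pics; python3 - <<'E'
from plant import ctrl,cams
import cv2
for n in("side","top"):
    r=cams.read_camera(n); cv2.imwrite(f"pics/{n}0.png",r["color"][:,:,::-1])
    print(n,{k:v for k,v in r.items() if k!="color"})
s=ctrl.get_state();print(s)
E
```

```text
side {'fov_y': 53.341971006223716, 'cx': 321.91770011828953, 'cy': 201.76236637179065, 'k1': 0.0011254544489977534, 'origin': array([ 0.4567386 , -0.56129684,  0.83703595]), 'orientation': array([ 0.34400965, -0.04147504, -0.11059194,  0.93150771])}
top {'fov_y': 54.08135663225609, 'cx': 319.5837933183571, 'cy': 198.77665393773563, 'k1': 0.000329073338226263, 'origin': array([0.43165311, 0.06527542, 0.87264359]), 'orientation': array([ 0.05443087, -0.07882708, -0.69930592,  0.70837476])}
{'time': 0.1, 'qpos': array([ 1.04699440e+00,  2.87156336e-01,  1.57802121e+00, -3.41635289e-06,
        1.27858951e+00, -1.50006631e-01]), 'dq': array([ 1.92920813e-03, -1.50380841e-03, -2.52591095e-03, -3.16695507e-04,
        1.06058410e-05,  2.21586694e-04]), 'joint_efforts': array([ 2.03210468e-03, -4.07295871e+01, -2.93699169e+01, -6.30301861e-05,
        3.39339276e-03, -1.62347122e-07]), 'eef_pos': array([0.24615739, 0.62788455, 0.23003773]), 'tcp_rot': array([ 1.85810874e-01,  9.82584926e-01, -1.02662192e-03, -3.57849484e-04]), 'contact_force': array([0.04632389, 0.60635242, 0.81515891]), 'wrist_torque': array([-0.0135708 , -0.06783386, -0.05631018]), 'finger_force': 0.0, 'opening': 0.996785181893667}
```

View pics/top0.png

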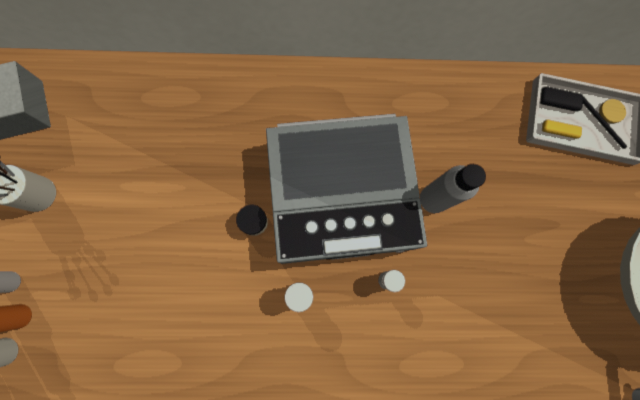

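View pics/side0.png

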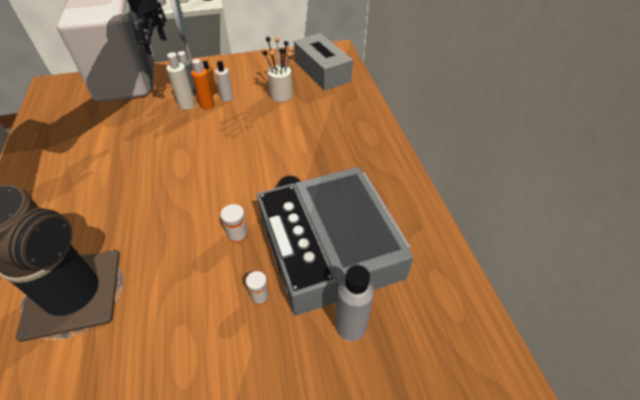

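The top view shows keys 1 to 5 at about (312,227) to (388,219) and the release bar at (353,244). The flask stands to the right (470,178), the vials in front at (394,281) and (299,297), and the jar on the left (251,220). The side view shows key 1 at (288,206) through key 5 at (309,257).

```bash
cat >h.py <<'E'
import numpy as np,cv2
from scipy.spatial.transform import Rotation as R
from scipy.optimize import least_squares
def K(c):
    f=200/np.tan(np.radians(c["fov_y"]/2)); return f
def proj(c,P):
    p=R.from_quat(c["orientation"]).inv().apply(np.atleast_2d(P)-c["origin"])
    s=np.c_[p[:,0],-p[:,1]]/-p[:,2:]; s=s*(1+c["k1"]*(s**2).sum(1,keepdims=True))
    return s*K(c)+[c["cx"],c["cy"]]
def onplane(c,uv,z):
    return least_squares(lambda q:(proj(c,[q[0],q[1],z])-uv).ravel(),[.6,0]).x
E
python3 - <<'E'
from h import *
from plant import cams
C={n:cams.read_camera(n) for n in("top","side")}
seeds={"top":[(312,227),(331,225),(350,223),(369,221),(388,219),(353,244)],"side":[(288,206),(293,218),(298,230),(303,243),(309,257),(281,236)]}
obs={}
for n,c in C.items():
    g=cv2.cvtColor(c["color"],cv2.COLOR_RGB2GRAY)
    _,_,st,ce=cv2.connectedComponentsWithStats((g>125).astype(np.uint8))
    o=[]
    for s in seeds[n]:
        i=1+np.argmin(np.linalg.norm(ce[1:]-s,axis=1)); o.append(ce[i]); print(n,s,ce[i].round(1),st[i][4])
    obs[n]=np.array(o)
B=np.array([[-.078,.076-.038*i,.107] for i in range(5)]+[[-.12,0,.109]])
def w(q): return R.from_euler('z',q[2]).apply(B)+[q[0],q[1],0]
for sel in(["top"],["side"],["top","side"]):
    r=least_squares(lambda q:np.concatenate([(proj(C[n],w(q))-obs[n]).ravel() for n in sel]),[.65,0,0],loss='soft_l1')
    print(sel,r.x.round(4),np.abs(r.fun).max().round(2))
print(w(r.x).round(4)); print(r.fun.reshape(-1,2).round(1))
for nm,uv,z in(("flask",(470,177),.22),("vial",(394,281),.082),("wide",(299,297),.092),("jar",(251,220),.048)): print(nm,onplane(C["top"],uv,z).round(3))
E
```

```text
top (312, 227) [311.1 226.6] 102
top (331, 225) [330.5 224.6] 94
top (350, 223) [349.6 222.8] 95
top (369, 221) [368.6 220.8] 94
top (388, 219) [387.6 218.9] 92
top (353, 244) [352.1 243.9] 690
side (288, 206) [288.3 205.8] 70
side (293, 218) [292.9 217.4] 72
side (298, 230) [297.8 229.8] 77
side (303, 243) [303.  242.7] 81
side (309, 257) [308.6 256.4] 84
side (281, 236) [280.6 235.8] 487
['top'] [ 0.6085 -0.0114  0.1136] 0.12
['side'] [ 0.6087 -0.0147  0.1152] 1.24
['top', 'side'] [ 0.6087 -0.0124  0.1134] 2.1
[[ 0.5226  0.0543  0.107 ]
 [ 0.5269  0.0165  0.107 ]
 [ 0.5312 -0.0212  0.107 ]
 [ 0.5355 -0.059   0.107 ]
 [ 0.5398 -0.0967  0.107 ]
 [ 0.4894 -0.026   0.109 ]]
[[ 0.6 -0.1]
 [ 0.5 -0.1]
 [ 0.4 -0.2]
 [ 0.5 -0.1]
 [ 0.4 -0. ]
 [ 0.6 -0.1]
 [-0.3 -0.7]
 [-0.2 -0.6]
 [-0.1 -0.7]
 [-0.1 -0.7]
 [-0.1 -0.7]
 [-0.7 -2.1]]
flask [ 0.599 -0.218]
vial [ 0.419 -0.111]
wide [0.387 0.077]
jar [0.542 0.182]
```

move_arm:
  plan: [20,-44,0,0,0,7,0,20,-44,0,0,0,7,0,20,-44,0,0,0,7,0,20,-44,0,0,0,7,0,20,-44,0,0,0,0,0,20,-44,0,0,0,0,0,20,-44,0,0,0,0,0,20,-44,0,0,0,0,0,20,-44,0,0,0,0,0,20,-44,0,0,0,0,0,20,-44,0,0,0,0,0,20,-44,0,0,0,0,0]
  newtons: 40

```text
time: 1.4
eef_pos: [0.4868, 0.0985, 0.2314]
tcp_rot: [-0.057, 0.998, 0.0, 0.0]
contact_force: [1.5, -0.2, -0.4]
opening: 0.002
finger_force: 0.0
```

move_arm:
  plan: [20,-42,0,0,0,0,0,20,-41,0,0,0,0,0,0,0,-30,0,0,0,0,0,0,-40,0,0,0,0,0,0,-30,0,0,0,0,0,0,0,0,0,0,0,0,0,0,0,0,0,0]

```text
time: 2.1
eef_pos: [0.5264, 0.0174, 0.1315]
tcp_rot: [-0.057, 0.998, 0.0, -0.0]
contact_force: [-0.3, -0.2, -0.3]
opening: 0.001
finger_force: 0.0
```

```bash
python3 - <<'E'
from plant import ctrl,cams
import cv2,numpy as np
print(ctrl.get_state()["eef_pos"])
a=cams.read_camera("top")["color"][140:320,230:500];b=cams.read_camera("side")["color"][140:320,190:460]
cv2.imwrite("pics/a1.png",cv2.resize(np.vstack([a,b]),None,fx=1.6,fy=1.6,interpolation=2)[:,:,::-1])
E
```

```text
[0.52640006 0.01741866 0.13148454]
```

View pics/a1.png

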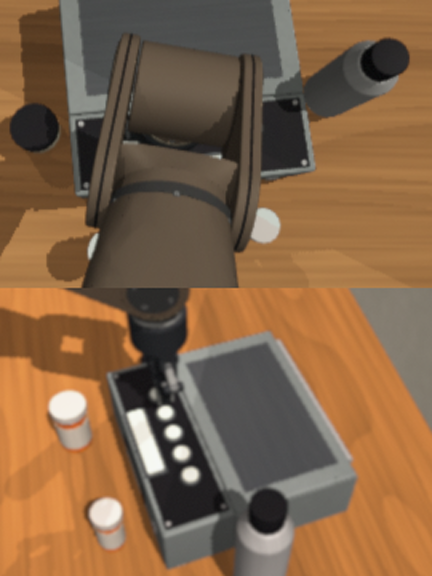

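The fingertips hover just behind and above key 2 at crop pixel (165,385). Keys 2 to 5 are visible at (165,412) to (190,475). Now I press key 2.

move_arm:
  plan: [0,0,-15,0,0,0,0,0,0,-9,0,0,0,0,0,0,-3,0,0,0,0,0,0,-1,0,0,0,0,0,0,0,0,0,0,0]

```text
time: 2.7
eef_pos: [0.5264, 0.0175, 0.1038]
tcp_rot: [-0.057, 0.998, 0.0, -0.0]
contact_force: [-1.9, 1.7, 5.3]
opening: -0.001
finger_force: 2.2
```

move_arm:
  plan: [0,0,-1,0,0,0,0,0,0,-1,0,0,0,0,0,0,-1,0,0,0,0,0,0,0,0,0,0,0,0,0,0,0,0,0,0]

```text
time: 3.2
eef_pos: [0.5264, 0.0175, 0.102]
tcp_rot: [-0.058, 0.998, 0.0, -0.0]
contact_force: [-5.0, 1.0, 10.7]
opening: -0.002
finger_force: 5.6
```

Key 2 bottomed out: z is 0.102 and the force 10.7 N. Next I lift and go to key 5.

move_arm:
  plan: [0,0,12,0,0,0,0,0,0,20,0,0,0,0,4,-38,0,0,0,0,0,4,-38,0,0,0,0,0,5,-37,0,0,0,0,0,0,0,0,0,0,0,0,0,0,0,0,0,0,0]

```text
time: 3.9
eef_pos: [0.5392, -0.0962, 0.1319]
tcp_rot: [-0.056, 0.998, 0.0, -0.0]
contact_force: [-1.2, -0.2, -0.7]
opening: 0.006
finger_force: 0.0
```

```bash
python3 - <<'E'
from plant import ctrl,cams
import cv2,numpy as np
print(ctrl.get_state()["eef_pos"],ctrl.get_state()["contact_force"])
b=cams.read_camera("side")["color"][120:320,190:460]
cv2.imwrite("pics/a2.png",cv2.resize(b,None,fx=2.5,fy=2.5,interpolation=2)[:,:,::-1])
E
```

```text
[ 0.53922717 -0.09620319  0.13192886] [-1.1754584  -0.18590466 -0.74547982]
```

View pics/a2.png

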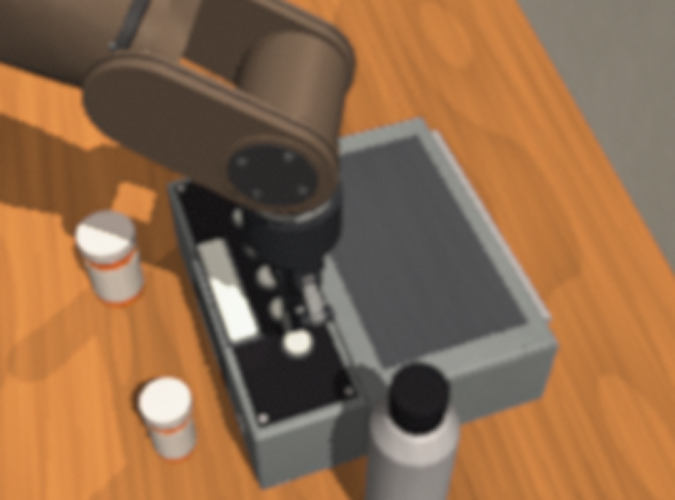

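The tool hovers over key 5 (298,342), with its tip at about (300,318). It is clear of the flask at (418,390), so I press.

move_arm:
  plan: [0,0,-15,0,0,0,0,0,0,-10,0,0,0,0,0,0,-3,0,0,0,0,0,0,-2,0,0,0,0,0,0,-2,0,0,0,0,0,0,0,0,0,0,0,0,0,0,0,0,0,0]

```text
time: 4.65
eef_pos: [0.5388, -0.0944, 0.102]
tcp_rot: [-0.058, 0.998, 0.001, -0.002]
contact_force: [-5.9, 3.9, 11.7]
opening: -0.001
finger_force: 5.9
```

move_arm:
  plan: [0,0,12,0,0,0,0,0,0,20,0,0,0,0,-4,38,0,0,0,0,0,-4,38,0,0,0,0,0,-4,38,0,0,0,0,0,-5,37,0,0,0,0,0,0,0,0,0,0,0,0,0,0,0,0,0,0,0]

```text
time: 5.45
eef_pos: [0.5222, 0.0561, 0.1322]
tcp_rot: [-0.059, 0.998, -0.0, -0.0]
contact_force: [0.2, -0.2, -0.3]
opening: -0.001
finger_force: 0.0
```

move_arm:
  plan: [0,-1,-15,0,0,0,0,0,0,-10,0,0,0,0,0,0,-3,0,0,0,0,0,0,-2,0,0,0,0,0,0,-2,0,0,0,0,0,0,0,0,0,0,0,0,0,0,0,0,0,0]

```text
time: 6.15
eef_pos: [0.5221, 0.0534, 0.102]
tcp_rot: [-0.057, 0.998, -0.001, -0.002]
contact_force: [-6.4, -1.6, 11.4]
opening: -0.002
finger_force: 5.7
```

move_arm:
  plan: [0,0,12,0,0,0,0,0,0,20,0,0,0,0,-17,-40,0,0,0,0,0,-17,-40,0,0,0,0,0,0,0,0,0,0,0,0,0,0,0,0,0,0,0]

```text
time: 6.75
eef_pos: [0.4882, -0.0264, 0.1323]
tcp_rot: [-0.056, 0.998, 0.0, 0.0]
contact_force: [0.4, 0.8, -0.1]
opening: -0.0
finger_force: 0.0
```

```bash
python3 - <<'E'
from plant import ctrl,cams
import cv2,numpy as np
print(ctrl.get_state()["eef_pos"],ctrl.get_state()["contact_force"])
b=cams.read_camera("side")["color"][120:320,190:460]
cv2.imwrite("pics/a3.png",cv2.resize(b,None,fx=2.5,fy=2.5,interpolation=2)[:,:,::-1])
E
```

```text
[ 0.48816464 -0.02642473  0.13225697] [ 0.43237077  0.80617256 -0.06967126]
```

View pics/a3.png

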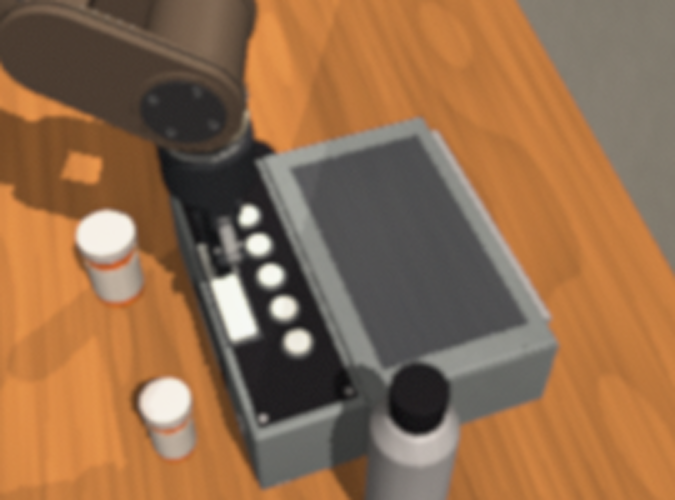

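All five keys are up, at (250,215) to (297,342). The fingers are over the release bar (235,305), so I press it, then back off up and toward the robot.

move_arm:
  plan: [0,0,-14,0,0,0,0,0,0,-8,0,0,0,0,0,0,-4,0,0,0,0,0,0,-3,0,0,0,0,0,0,-3,0,0,0,0,0,0,-2,0,0,0,0,0,0,0,0,0,0,0,0,0,0,0,0,0,0]

```text
time: 7.6
eef_pos: [0.4882, -0.0247, 0.1018]
tcp_rot: [-0.058, 0.998, 0.001, -0.002]
contact_force: [-12.7, 3.8, 24.1]
opening: -0.0
finger_force: 12.2
```

```bash
python3 - <<'E'
from plant import ctrl,cams
import cv2,numpy as np
b=cams.read_camera("side")["color"][120:320,190:460]
cv2.imwrite("pics/a4.png",cv2.resize(b,None,fx=2.5,fy=2.5,interpolation=2)[:,:,::-1])
E
```

```text
(no output)
```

View pics/a4.png

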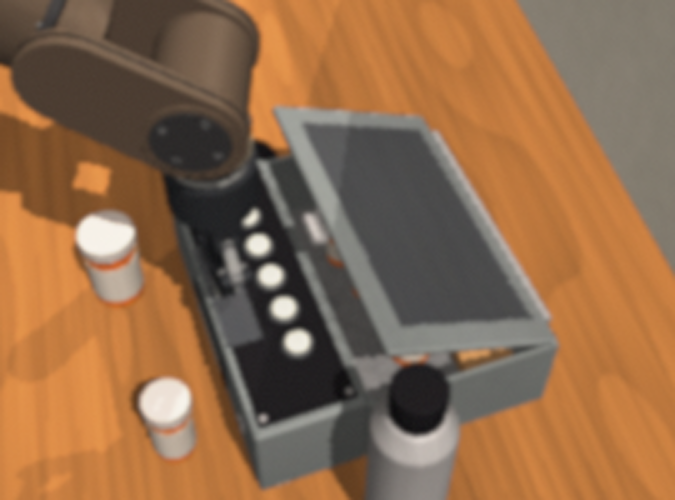

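The lid is released and rising, with its front edge from (275,110) to (390,350). I lift off and wait.

move_arm:
  plan: [0,0,12,0,0,0,0,-5,0,20,0,0,0,0,-5,0,10,0,0,0,0,0,0,0,0,0,0,0,0,0,0,0,0,0,0,0,0,0,0,0,0,0,0,0,0,0,0,0,0,0,0,0,0,0,0,0,0,0,0,0,0,0,0,0,0,0,0,0,0,0,0,0,0,0,0,0,0,0,0,0,0,0,0,0]

```text
time: 8.85
eef_pos: [0.4785, -0.0256, 0.1404]
tcp_rot: [-0.057, 0.998, -0.0, 0.0]
contact_force: [-0.2, 0.4, 0.9]
opening: -0.001
finger_force: 0.0
```

move_arm:
  plan: [0,0,0,0,0,0,0,0,0,0,0,0,0,0,0,0,0,0,0,0,0,0,0,0,0,0,0,0,0,0,0,0,0,0,0,0,0,0,0,0,0,0,0,0,0,0,0,0,0,0,0,0,0,0,0,0,0,0,0,0,0,0,0,0,0,0,0,0,0,0,0,0,0,0,0,0,0,0,0,0,0,0,0,0]

```text
time: 10.05
eef_pos: [0.4785, -0.0256, 0.1403]
tcp_rot: [-0.057, 0.998, -0.0, 0.0]
contact_force: [-0.2, -0.7, -0.1]
opening: -0.001
finger_force: 0.0
```

move_arm:
  plan: [0,0,0,0,0,0,0,0,0,0,0,0,0,0,0,0,0,0,0,0,0,0,0,0,0,0,0,0,0,0,0,0,0,0,0,0,0,0,0,0,0,0,0,0,0,0,0,0,0,0,0,0,0,0,0,0,0,0,0,0,0,0,0,0,0,0,0,0,0,0,0,0,0,0,0,0,0,0,0,0,0,0,0,0]

```text
time: 11.25
eef_pos: [0.4785, -0.0256, 0.1403]
tcp_rot: [-0.057, 0.998, -0.0, 0.0]
contact_force: [0.7, 0.8, 0.4]
opening: -0.003
finger_force: 0.0
```

```bash
python3 - <<'E'
from plant import ctrl,cams
import cv2,numpy as np
s=ctrl.get_state();print(s["eef_pos"],s["contact_force"])
b=cams.read_camera("side")["color"][80:320,190:460]
cv2.imwrite("pics/a5.png",cv2.resize(b,None,fx=2.5,fy=2.5,interpolation=2)[:,:,::-1])
E
```

```text
[ 0.47845354 -0.02560011  0.14034106] [0.72240616 0.82194052 0.37328704]
```

View pics/a5.png

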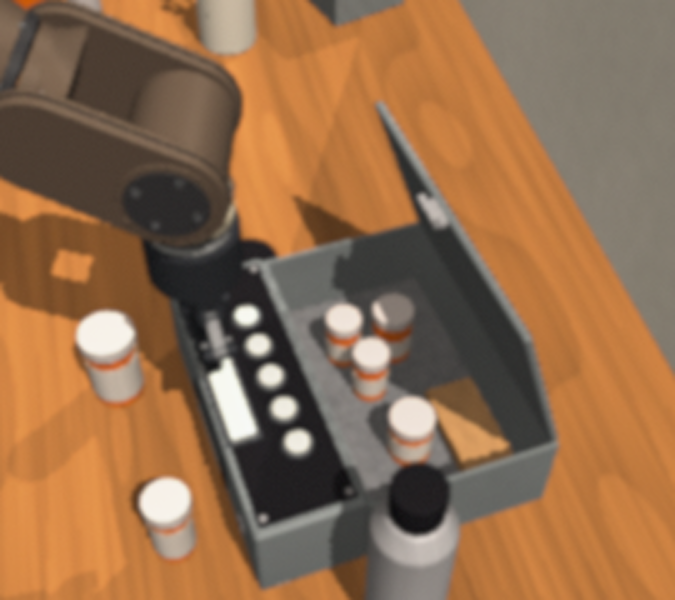

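The lid stands fully open, with its edge from (380,103) to (530,340). The keys and bar are up, the vials and flask have not moved, and the tool is clear.

```bash
python3 -c "
from plant import order
print(order.sign_off())"
```

```text
the job is handed in; nothing more can be done
None
```

I pressed keys 2, 5 and 1 in order and then the release bar; the lid now stands open with the keys and bar up and the tool clear, and the job is handed in (no verdict was returned).

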